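Stack food tubs with their feet in the lid pockets

ROBOT

A 7-joint arm with a two-finger parallel gripper is mounted at the origin on a cart in front of the work surface, level with it; the furniture and walls round the work are solid. World frame = base frame: x ahead of the robot, y to its left, z up, the work surface at z = 0. Lengths are in m, angles in rad, forces in N, time in s.
With the tool pointing down it reaches from about 0.4 to 0.925 m from the base axis. Payload 5.6 kg.
Tool frame: the origin (TCP) lies between the finger pads; the fingertips stand 8 mm ahead of it and the grasp point (between the pads) lies 11 mm behind it; z points along the fingers, y is the line along which they close (so a half turn about z gives the same grasp; the last joint's range is limited). The gripper opens to 85 mm and grips with 20 to 120 N. Pads are 22 mm wide; open, the fingers measure 114 mm over their backs; the gripper's body (76 mm by 85 mm) begins 54 mm behind the grasp point. The pads swing forward as they close: fully open they stand 13 mm farther back than shut.
Start: joints at [-1.388, 0.468, -0.012, 1.603, 0.006, 1.071, -0.056], TCP at [0.146, 0.633, 0.239] pointing down, gripper open.
Joint ranges: [-2.53, 2.53], [-0.31, 2.02], [-1.57, 1.55], [0.28, 2.44], [-1.29, 4.43], [0.15, 1.84], [-2.92, 2.92]. Speed limits (rad/s): [2.57, 2.57, 3.14, 3.14, 3.14, 3.14, 3.14].

INTERFACE

Orientations are given as [roll, pitch, yaw] about the fixed x, y, z axes, in that order (R = Rz(yaw) Ry(pitch) Rx(roll)).
In Python, from plant import * gives the robot as it stands.
- The arm moves only by the tool servo_tool, never from a script. Its argument "deltas" is a list of rows, each an object of numbers: "tx", "ty", "tz": the shift along the world's x, y, z in m; "turn": the turn about the world's z in rad. In form: [{"tx": .., "ty": .., "tz": .., "turn": ..}, ...]. A call has exactly 10 rows; each row shifts and turns the commanded pose from where the row before left it; what a row does not reach is not made up. A row lasts 1/8 s, in which the tool goes at most 62.5 mm and 10.7 degrees, less where a joint would pass 70% of its speed; a pose out of reach is approached as far as the arm can. A call is refused whole if a number of a shift passes 0.0625 or a number of a turn 0.188, either way. A call with a gripper value outside its range is refused whole. "jaw" is the opening, from 0 (shut) to 1 (fully open), set as the call begins (left out, the last holds). The fingers move at their own pace and stop on an object; the grip force is fixed at half the most. Time passes only in rows, so rows that do not move let the fingers close, or fill a call up. It gives the time, the measured TCP pose, the force, the opening and the grip force at its end, in the units of the state.
- get_obs(): the state, without advancing time (a new reading comes with each control period).
- capture(name): name is "side" or "top" or "wrist"; returns a dict with "color" (384x512x3 uint8, red, green, blue), "mtx" (3x3 intrinsics, pixels), "extrinsics" (4x4, takes a point from camera to world coordinates); the wrist camera has in their place "tool_from_camera" (4x4, takes a point from camera to tool coordinates, whose origin is the TCP and whose axes are the flange's). Camera axes: x right, y down, z forward; pixel columns grow to the right and rows downward; lengths in m; the calibration is good to about 2 mm. The wrist camera is an equidistant fisheye: a pixel r from the principal point sees the ray r / f radians off the axis. A picture is of the moment at which its call begins: read the wrist's pose just before it. There is no depth.
- sign_off(): hands the job in; it is judged then, once.
Trained networks look in a picture, given as the dict that the camera call returned (one of the last four; its "shot" number tells which), for a name from the list of things; names that differ only in an ending like _2 or _b are one class to them, and where a whole thing is asked for, a point or a joint stands for the part that bears it (a point fixed in the world has none). Each returns a list of dicts, best first, with "score" (0 to 1); they miss things now and then, are a little off and sometimes report something else, mostly with a low value. They report only what shows in the picture. A call takes as long as a camera call.
- outline_of(label, picture): "mask" (384x512 bool, what is visible of it) and "uv" ([column, row] in pixels, amid what is visible of it).
The state is a dict: "time_s": time; "qpos": joint angles; "joint_velocities": joint speeds; "joint_efforts": joint torques, N m; "ee_pos": TCP position; "tcp_rot": TCP orientation; "ft_force": force on the tool from outside, world axes, zero at the start; "moment": the same for the moment, N m; "gripper_width": finger opening in m; "finger_force": force on a finger pad.
Only numpy, scipy, OpenCV 4.12 (cv2) and the standard library are available. Lean on these libraries where they do the work, as an engineer would, in place of code of your own. Each camera call takes 0.05 s, during which the arm holds its last target. There are 200 camera calls.

TASK

The green-lidded food tub was left crooked on the blue-lidded one, with its feet riding on the lid. Slide it, without lifting it off, until its four feet drop into the four pockets of the blue lid; then take the orange-lidded tub by its handle and set it gently on top, lengthways the same way, with its feet fully down in the pockets of the green lid. Leave the blue-lidded tub about where it stands (within 3 cm) and do not disturb the mug, jar and bowl.

Things in the scene. Friction and masses are not known exactly. Their poses are not given: they have to be found in the camera images.
- bottom_tub: Blue-lidded white food tub, 0.9 kg, loose on the table; stays put while the green one slides on it. Origin: centre of the underside at the feet's bottoms; x along the 156 mm side, y along the 104 mm side, z up. Heights: feet 0-8 mm, body (150 x 98 mm) 8-50, lid (156 x 104 mm) 50-62.
- bottom_tub_lid (a point): Centre of the blue lid's top, 62 mm above the tub's origin, same axes. Four pockets at x = +-52, y = +-32 mm from here, 6 mm deep, 23 x 19 mm with a 2 mm bevel; the feet (18 x 14 mm) have 2.5 mm play a side.
- middle_tub: Green-lidded tub, same shape, sizes and axes as the blue one, feet 18 x 14 mm at x = +-52, y = +-32 mm, same pockets in its lid; about 0.25 kg. Too wide to grasp: push its lid edge. Starts 62 mm above the blue tub's origin, shifted 15 to 25 mm to the blue tub's +x, up to 9 mm in y, turned up to 0.12 rad. Home: 56 mm straight above the blue tub's origin.
- top_tub: Orange-lidded tub, same body, feet, lid outline and axes as the others, but on the lid a handle instead of pockets (100 mm high in all); about 0.35 kg, on the table left or right of the others. Home: its origin 56 mm straight above the green tub's origin, x axes parallel, either end first.
- top_tub_handle (a point): Centre of the orange tub's handle bar, the place to grasp: bar 90 (x) x 14 (y) x 14 (z) mm, 93 mm above the tub's origin, 24 mm free under it between two 14 mm posts at x = +-38 mm.
- bowl: Red bowl, 115 mm across, 51 mm high, origin centre of its underside; a bystander. It and the orange-lidded tub may stand in swapped places.
- mug: Grey and red mug, 82 x 114 mm with its handle, 97 mm high, origin centre of its underside; a bystander behind the tubs.
- jar: Jar of sweets with a red cap, 81 mm across, 141 mm high, origin centre of its underside; a bystander behind the tubs.

How it is judged:
By the outcome, as a careful person would: the job done as asked, in the order asked, and still so for the second after the job is handed in, with the robot touching nothing.
It also fails if it takes over 72 s, if anything falls off the work surface, if the arm or the gripper's body presses on something with over 40 N, if the wrist force passes 120 N, or if a joint passes its speed limit or range.

## Working session

There is one attempt and no reset: what is moved stays moved. The work goes in short steps, Python scripts to look and compute and a tool call to move; the robot and the scene stay as the last step left them, time stands still between calls to the robot, and variables do not carry over. Pictures are saved under pics/ and viewed, at most 10 in all, crops included, and the job is handed in when it is done.

Besides the shell and the picture viewer there is one more tool, called after "Emit:" as name(argument=value, ...) on one line, values as JSON. servo_tool: Moves the arm, as the interface text tells. Its arguments: {"type":"object","properties":{"deltas":{"type":"array"},"jaw":{"type":"number"}},"required":["deltas"]}

```bash
ls; mkdir -p pics
python3 - <<'E'
from plant import *
import cv2,numpy as np,pickle
o=get_obs();print({k:np.round(v,3).tolist() for k,v in o.items()})
d={}
for n in("side","top"):
    c=capture(n);d[n]=c;print(n,np.round(c["mtx"],1).tolist(),np.round(c["extrinsics"],3).tolist())
    for l in("bottom_tub","middle_tub","top_tub","bowl"):
        r=outline_of(l,c)
        for q in r[:2]:print(l,round(q["score"],2),q["uv"],q["mask"].sum())
        c["m_"+l]=r[0]["mask"] if r else None
pickle.dump(d,open("d.pkl","wb"))
im=np.hstack([d["side"]["color"],d["top"]["color"]])
cv2.imwrite("pics/top.png",cv2.resize(d["top"]["color"][...,::-1],(800,600),interpolation=cv2.INTER_CUBIC))
cv2.imwrite("pics/side.png",cv2.resize(d["side"]["color"][...,::-1],(800,600),interpolation=cv2.INTER_CUBIC))
E
```

```text
pics
{'time_s': 0.0, 'qpos': [-1.388, 0.468, -0.012, 1.604, 0.006, 1.071, -0.056], 'joint_velocities': [0.0, 0.001, -0.001, -0.0, 0.0, -0.003, -0.0], 'joint_efforts': [-0.0, -53.239, 0.022, -25.129, 0.012, 0.008, -0.0], 'ee_pos': [0.145, 0.633, 0.238], 'tcp_rot': [-3.14, 0.0, 2.916], 'ft_force': [-0.197, 0.133, -0.073], 'moment': [-0.021, 0.011, 0.064], 'finger_force': 0.0, 'gripper_width': 0.086}
side [[349.3, 0.0, 259.4], [0.0, 349.3, 190.9], [0.0, 0.0, 1.0]] [[-0.968, -0.156, 0.196, 0.431], [-0.249, 0.54, -0.804, 0.77], [0.019, -0.827, -0.562, 0.61], [0.0, 0.0, 0.0, 1.0]]
middle_tub 0.91 [282.2, 196.9] 2340
top_tub 0.89 [286.6, 295.2] 4121
bowl 0.67 [327.3, 161.8] 608
bowl 0.19 [274.4, 226.8] 714
top [[448.3, 0.0, 256.3], [0.0, 448.3, 190.8], [0.0, 0.0, 1.0]] [[0.01, -0.99, 0.143, 0.453], [-1.0, -0.013, -0.02, 0.009], [0.022, -0.143, -0.99, 1.306], [0.0, 0.0, 0.0, 1.0]]
bottom_tub 0.61 [265.1, 220.2] 288
middle_tub 0.93 [230.2, 219.1] 2284
top_tub 0.91 [143.5, 242.5] 2241
bowl 0.74 [350.8, 253.0] 1354
```

View pics/top.png

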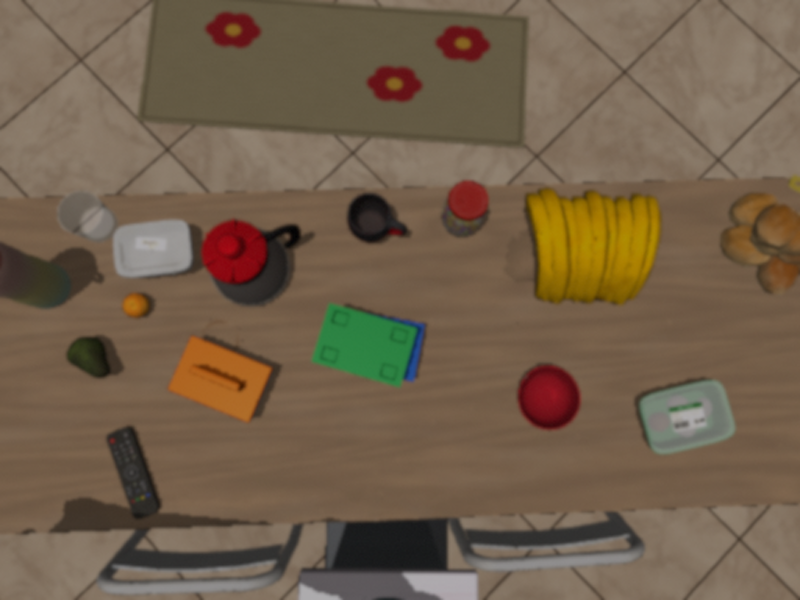

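View pics/side.png

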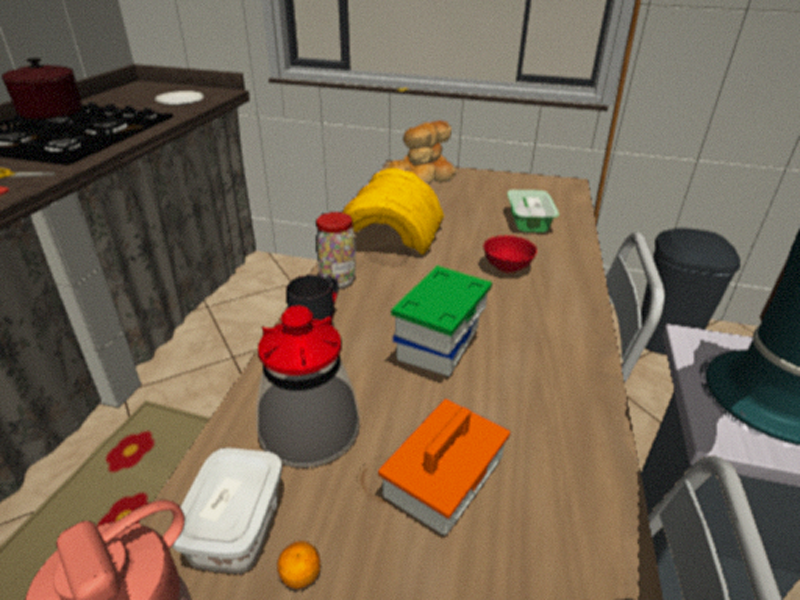

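The top view shows the green lid around (367,345) of 800x600, with a blue strip at its right end. So blue's +x points to the image left (world +y). The orange tub is at (220,378) and the bowl at (550,397). Next I'll fit the lid boxes to the colours.

```bash
cat > h.py <<'E'
import numpy as np,cv2
from scipy.optimize import minimize
from scipy.spatial.transform import Rotation as R
HUE={'g':(45,80),'b':(100,130),'o':(5,15)}
def cmask(im,k):
    h=cv2.cvtColor(im,cv2.COLOR_RGB2HSV).astype(int);a,b=HUE[k]
    m=((h[...,0]>=a)&(h[...,0]<=b)&(h[...,1]>140)&(h[...,2]>40)).astype(np.uint8)
    return m
def biggest(m):
    n,l,s,_=cv2.connectedComponentsWithStats(m)
    return (l==1+np.argmax(s[1:,4])).astype(np.uint8)
def ext(c,obs=None):
    if 'extrinsics' in c: return c['extrinsics'],False
    T=np.eye(4);T[:3,:3]=R.from_euler('xyz',obs['tcp_rot']).as_matrix();T[:3,3]=obs['ee_pos']
    return T@c['tool_from_camera'],True
def proj(P,c,obs=None):
    E,fe=ext(c,obs);q=(np.asarray(P,float)-E[:3,3])@E[:3,:3];K=c['mtx']
    if fe:
        r=np.linalg.norm(q[:,:2],axis=1);th=np.arctan2(r,q[:,2]);n=q[:,:2]/np.maximum(r,1e-9)[:,None]*th[:,None]
    else: n=q[:,:2]/q[:,2:]
    return n@np.diag([K[0,0],K[1,1]])+K[:2,2]
def box(p,L,W,z0,z1,n=6):
    x,y,a=p;t=np.linspace(-1,1,n);e=np.r_[np.c_[t,-np.ones(n)],np.c_[t,np.ones(n)],np.c_[-np.ones(n),t],np.c_[np.ones(n),t]]*[L/2,W/2]
    Rz=np.array([[np.cos(a),-np.sin(a)],[np.sin(a),np.cos(a)]]);e=e@Rz.T+[x,y]
    return np.vstack([np.c_[e,np.full(len(e),z)] for z in(z0,z1)])
S=4
def hull(pts,c,obs=None):
    u=proj(pts,c,obs);h=cv2.convexHull(u.astype(np.float32))[:,0]
    m=np.zeros((384*S,512*S),np.uint8)
    cv2.fillPoly(m,[np.round(((h+.5)*S-.5)*256).astype(np.int32)],1,shift=8);return m
def down(m): return cv2.resize(m.astype(np.float32),(512,384),interpolation=cv2.INTER_AREA)
def fit(f,p0,steps):
    p0=np.array(p0,float);st=np.array(steps)
    best=None
    for _ in range(2):
        sim=np.vstack([p0]+[p0+np.eye(len(p0))[i]*st[i] for i in range(len(p0))])
        r=minimize(f,p0,method='Nelder-Mead',options=dict(initial_simplex=sim,xatol=1e-5,fatol=.1,maxiter=250));p0=r.x;st=st/3
    return r.x,r.fun
E
cat > f1.py <<'E'
import pickle
from h import *
d=pickle.load(open("d.pkl","rb"))
def ray(c,u,z):
    E=c['extrinsics'];v=E[:3,:3]@np.linalg.inv(c['mtx'])@[u[0],u[1],1];t=(z-E[2,3])/v[2];return (E[:3,3]+t*v)[:2]
t=d['top'];g0=ray(t,(235,220),.124);o0=ray(t,(141,242),.062)
print(g0,o0,'bowl',ray(t,(350.8,253),.045),'jar',ray(t,(299,128),.14),'mug',ray(t,(238,139),.09))
for cams in(['top'],['side'],['top','side']):
    M={n:{k:biggest(cmask(d[n]['color'],k)).astype(np.float32) for k in'gbo'} for n in cams}
    def fg(p): return sum(((down(hull(box(p,.156,.104,.112,.124),d[n]))-M[n]['g'])**2).sum() for n in cams)
    g,e=fit(fg,[*g0,1.35],[.01,.01,.1]);print(cams,'green',np.round(g,4),e,M[cams[0]]['g'].sum())
    G={n:hull(box(g,.156,.104,.112,.124),d[n])|hull(box(g,.150,.098,.070,.112),d[n]) for n in cams}
    def fb(p): return sum(((down(hull(box(p,.156,.104,.05,.062),d[n])*(1-G[n]))-M[n]['b'])**2).sum() for n in cams)
    b,e=fit(fb,[*(g[:2]-.02*np.array([np.cos(g[2]),np.sin(g[2])])),g[2]],[.006,.006,.08]);print('  blue',np.round(b,4),e,M[cams[0]]['b'].sum())
    c,s=np.cos(b[2]),np.sin(b[2]);dd=g[:2]-b[:2];print('  rel',c*dd[0]+s*dd[1],-s*dd[0]+c*dd[1],g[2]-b[2])
    def fo(p): return sum(((down(hull(box(p,.156,.104,.05,.062),d[n])|hull(box(p,.09,.014,.086,.100),d[n]))-M[n]['o'])**2).sum() for n in cams)
    o,e=fit(fo,[*o0,1.2],[.01,.01,.1]);print('  orange',np.round(o,4),e,M[cams[0]]['o'].sum())
E
python3 f1.py
```

```text
[0.54513189 0.04023641] [0.48642427 0.29846761] bowl [ 0.46276461 -0.28320251] jar [ 0.79350322 -0.12782778] mug [0.77363942 0.03666518]
['top'] green [0.5451 0.044  1.3125] 119.0234375 2201.0
  blue [0.5479 0.0289 1.3854] 26.57421875 168.0
  rel 0.014323137090454812 0.005477488352117393 -0.07294910814212896
  orange [0.4876 0.3005 1.1943] 36.31640625 2282.0
['side'] green [0.5442 0.045  1.3126] 72.48046875 1622.0
  blue [0.5492 0.0251 1.3731] 24.50390625 123.0
  rel 0.0185126515671527 0.008808295201429964 -0.06055726189814736
  orange [0.4863 0.3004 1.2071] 85.2578125 3526.0
['top', 'side'] green [0.545  0.0439 1.3199] 198.37890625 2201.0
  blue [0.5494 0.0275 1.3723] 70.2265625 168.0
  rel 0.015190411663006612 0.007601428458185637 -0.052423718727612645
  orange [0.4867 0.3001 1.2038] 134.37109375 2282.0
```

The two cameras agree. Green sits about 15-18 mm toward blue's +x and 5-8 mm toward +y, turned about -0.06. Next I'll move closer for a wrist view.

Emit:
servo_tool(deltas=[{"tx":0.03,"ty":-0.04,"tz":0.01},{"tx":0.035,"ty":-0.05,"tz":0.01},{"tx":0.035,"ty":-0.05,"tz":0.01},{"tx":0.035,"ty":-0.05,"tz":0.01},{"tx":0.035,"ty":-0.05,"tz":0.01},{"tx":0.035,"ty":-0.05,"tz":0.01},{"tx":0.03,"ty":-0.055},{"tx":0.03,"ty":-0.055},{"tx":0.025,"ty":-0.055,"turn":0.01},{"tx":0.02,"ty":-0.05,"turn":0.01}], jaw=1)

```text
schema error: expected keys tx, ty, tz, turn
```

Emit:
servo_tool(deltas=[{"ty":-0.03},{"ty":-0.02},{"tx":0.0},{"tx":0.0},{"tx":0.0},{"tx":0.0},{"tx":0.0},{"tx":0.0},{"tx":0.0},{"tx":0.0}])

```text
schema error: expected keys tx, ty, tz, turn
```

```bash
cat > w.py <<'E'
from plant import *
from h import *
import pickle,sys
o=get_obs();c=capture("wrist");pickle.dump((o,c),open("w.pkl","wb"))
print(round(o['time_s'],2),np.round(o['ee_pos'],4),np.round(o['tcp_rot'],4),np.round(o['ft_force'],2),round(o['gripper_width'],4))
cv2.imwrite(f"pics/{sys.argv[1]}.png",cv2.resize(c["color"][...,::-1],(800,600),interpolation=cv2.INTER_CUBIC))
if len(sys.argv)>2: print(np.round(c['mtx'],1).tolist(),np.round(c['tool_from_camera'],3).tolist())
E
python3 w.py w1 1
```

```text
0.5 [0.1456 0.6335 0.2393] [-3.1416  0.      2.9157] [ 0.63 -0.24  0.08] 0.0854
[[297.3, 0.0, 253.9], [0.0, 297.3, 190.2], [0.0, 0.0, 1.0]] [[-0.0, -0.952, -0.308, 0.079], [1.0, -0.0, -0.0, 0.0], [-0.0, -0.308, 0.952, -0.135], [0.0, 0.0, 0.0, 1.0]]
```

View pics/w1.png

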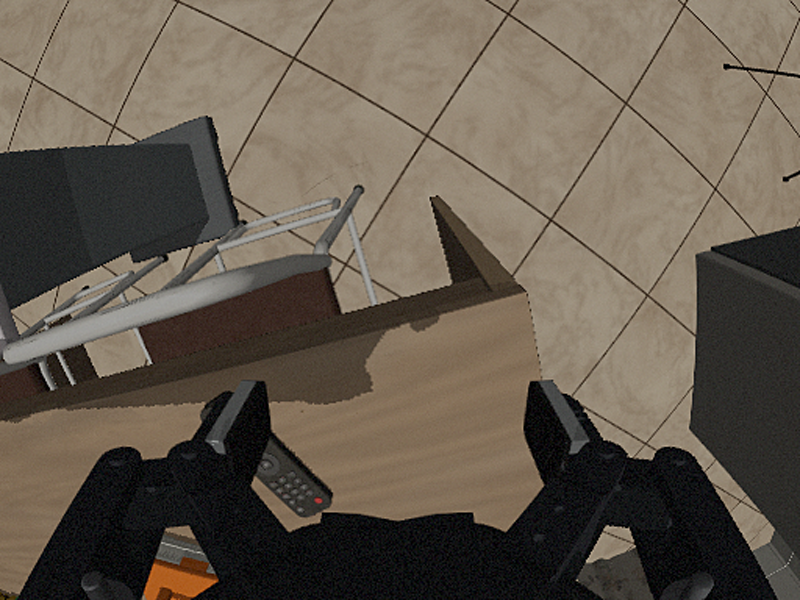

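Emit:
servo_tool(deltas=[{"tx":0.03,"ty":-0.03,"tz":0.02,"turn":0.0},{"tx":0.04,"ty":-0.04,"tz":0.02,"turn":0.0},{"tx":0.04,"ty":-0.04,"tz":0.02,"turn":0.0},{"tx":0.04,"ty":-0.04,"tz":0.02,"turn":0.0},{"tx":0.04,"ty":-0.045,"tz":0.01,"turn":0.0},{"tx":0.04,"ty":-0.045,"tz":0.0,"turn":0.0},{"tx":0.04,"ty":-0.045,"tz":0.0,"turn":0.0},{"tx":0.035,"ty":-0.05,"tz":0.0,"turn":0.0},{"tx":0.035,"ty":-0.05,"tz":0.0,"turn":0.01},{"tx":0.03,"ty":-0.05,"tz":0.0,"turn":0.015}], jaw=1)

```text
time_s: 1.8
ee_pos: [0.5167, 0.1967, 0.3296]
tcp_rot: [3.141, 0.001, 2.941]
ft_force: [0.2, 0.9, 0.1]
gripper_width: 0.0855
finger_force: 0.0
```

Emit:
servo_tool(deltas=[{"tx":0.03,"ty":-0.05,"tz":0.0,"turn":0.0},{"tx":0.03,"ty":-0.045,"tz":0.0,"turn":0.0},{"tx":0.02,"ty":-0.035,"tz":0.0,"turn":0.0},{"tx":0.015,"ty":-0.028,"tz":0.0,"turn":0.0},{"tx":0.0,"ty":0.0,"tz":0.0,"turn":0.0},{"tx":0.0,"ty":0.0,"tz":0.0,"turn":0.0},{"tx":0.0,"ty":0.0,"tz":0.0,"turn":0.0},{"tx":0.0,"ty":0.0,"tz":0.0,"turn":0.0},{"tx":0.0,"ty":0.0,"tz":0.0,"turn":0.0},{"tx":0.0,"ty":0.0,"tz":0.0,"turn":0.0}])

```text
time_s: 3.05
ee_pos: [0.6105, 0.0407, 0.3294]
tcp_rot: [3.142, 0.0, 2.941]
ft_force: [-0.1, 0.3, 0.5]
gripper_width: 0.0856
finger_force: 0.0
```

```bash
python3 w.py w2
```

```text
3.05 [0.6105 0.0407 0.3294] [3.1415e+00 1.0000e-04 2.9410e+00] [-0.15  0.33  0.54] 0.0856
```

View pics/w2.png

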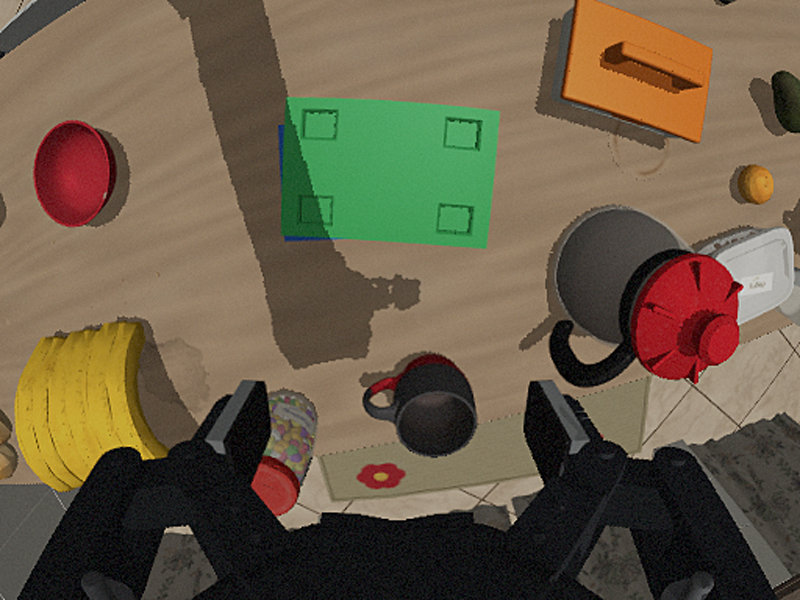

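The wrist view shows green from (285,98) to (498,248) and blue at the left and lower left. Now I'll fit all three tubs from this picture.

```bash
cat > f2.py <<'E'
import pickle,sys
from h import *
gz=float(sys.argv[1]) if len(sys.argv)>1 else .062
o,c=pickle.load(open("w.pkl","rb"))
M={k:cmask(c['color'],k) for k in'gbo'}
for k in'gbo': M[k]=biggest(M[k]).astype(np.float32) if k!='b' else M[k].astype(np.float32)
fg=lambda p:((down(hull(box(p,.156,.104,gz+.05,gz+.062),c,o))-M['g'])**2).sum()
g,e=fit(fg,[.545,.044,1.31],[.01,.01,.1]);print('green',np.round(g,4),e,M['g'].sum())
G=hull(box(g,.156,.104,gz+.05,gz+.062),c,o)|hull(box(g,.150,.098,gz+.008,gz+.05),c,o)
near=cv2.dilate(down(G),np.ones((25,25)))>0
M['b']=M['b']*near
fb=lambda p:((down(hull(box(p,.156,.104,.05,.062),c,o)*(1-G))-M['b'])**2).sum()
b,e=fit(fb,[.549,.0275,1.3723],[.006,.006,.06]);print('blue',np.round(b,4),e,M['b'].sum())
cs,s=np.cos(b[2]),np.sin(b[2]);dd=g[:2]-b[:2];print('rel',np.round([cs*dd[0]+s*dd[1],-s*dd[0]+cs*dd[1],g[2]-b[2]],4))
if M['o'].sum()>500:
    fo=lambda p:((down(hull(box(p,.156,.104,.05,.062),c,o)|hull(box(p,.09,.014,.086,.100),c,o))-M['o'])**2).sum()
    q,e=fit(fo,[.4867,.3001,1.2038],[.01,.01,.1]);print('orange',np.round(q,4),e,M['o'].sum())
E
python3 f2.py
```

```text
green [0.5451 0.0468 1.2981] 4792.8203125 7354.0
blue [0.5495 0.029  1.398 ] 19.546875 122.0
rel [ 0.0168  0.0074 -0.0999]
orange [0.4873 0.3027 1.1922] 522.90234375 5716.0
```

```bash
sed -i "s/'g':(45,80)/'g':(40,95)/; s/h\[...,1\]>140/h[...,1]>110/" h.py; python3 f2.py; python3 f1.py | grep -v orange
```

```text
green [0.5452 0.0466 1.3046] 123.83984375 12030.0
blue [0.55   0.0289 1.3975] 21.58203125 134.0
rel [ 0.0166  0.0078 -0.0929]
orange [0.4873 0.303  1.1973] 489.9140625 5752.0
[0.54513189 0.04023641] [0.48642427 0.29846761] bowl [ 0.46276461 -0.28320251] jar [ 0.79350322 -0.12782778] mug [0.77363942 0.03666518]
['top'] green [0.5452 0.0444 1.3093] 32.13671875 2324.0
  blue [0.5492 0.0274 1.3951] 21.390625 200.0
  rel 0.01598612067780914 0.0068466226749768835 -0.08583411569061417
['side'] green [0.5446 0.0458 1.311 ] 34.2421875 1687.0
  blue [0.5496 0.0258 1.3858] 35.3359375 154.0
  rel 0.018711894194300503 0.008597565491988469 -0.07477116577332499
['top', 'side'] green [0.5453 0.0446 1.3081] 75.671875 2324.0
  blue [0.5495 0.027  1.394 ] 53.1640625 200.0
  rel 0.016589348213542986 0.007239327283913705 -0.08587923355557492
```

Everything agrees: blue is at (0.5496, 0.028), yaw 1.396, and green is at rel (16.6 mm, 7.6 mm, -0.09). I'll first push sideways with the open fingers along the long side, which also squares the yaw.

Emit:
servo_tool(deltas=[{"tx":-0.03,"ty":0.005,"tz":-0.01,"turn":0.026},{"tx":-0.04,"ty":0.005,"tz":-0.01,"turn":0.0},{"tx":-0.04,"ty":0.005,"tz":-0.02,"turn":0.0},{"tx":-0.037,"ty":0.004,"tz":-0.03,"turn":0.0},{"tx":0.0,"ty":0.0,"tz":-0.04,"turn":0.0},{"tx":0.0,"ty":0.0,"tz":-0.04,"turn":0.0},{"tx":0.0,"ty":0.0,"tz":-0.04,"turn":0.0},{"tx":0.0,"ty":0.0,"tz":-0.025,"turn":0.0},{"tx":0.0,"ty":0.0,"tz":-0.014,"turn":0.0},{"tx":0.0,"ty":0.0,"tz":0.0,"turn":0.0}])

```text
time_s: 4.35
ee_pos: [0.4633, 0.0593, 0.0999]
tcp_rot: [-3.141, -0.001, 2.967]
ft_force: [-0.8, -0.6, 0.3]
gripper_width: 0.0854
finger_force: 0.0
```

```bash
python3 w.py w3; python3 -c "
from plant import *;print(get_obs()['qpos'])"
```

```text
4.35 [0.4633 0.0593 0.0999] [-3.1410e+00 -1.1000e-03  2.9666e+00] [-0.77 -0.64  0.35] 0.0854
[-0.44565263  0.38196392  0.29189842  2.15965786 -0.18495758  0.62244475
  1.37280356]
```

View pics/w3.png

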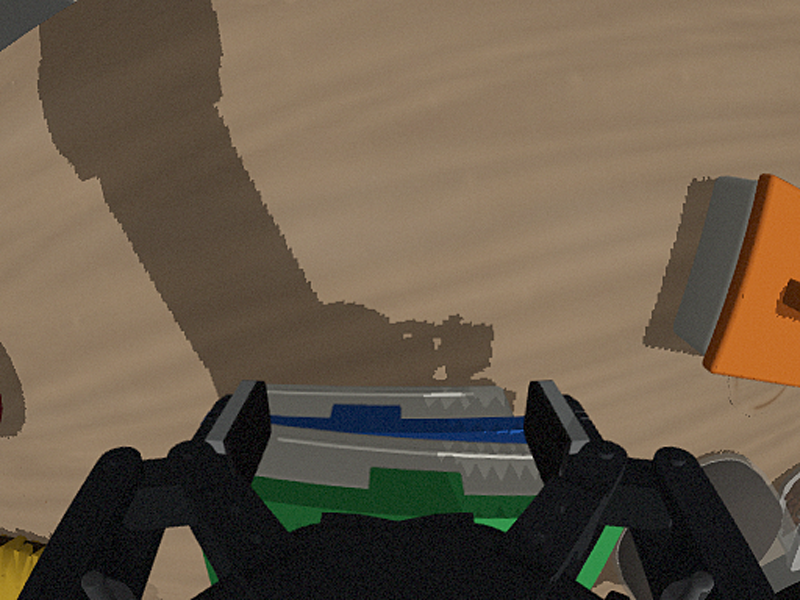

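Emit:
servo_tool(deltas=[{"tx":0.004,"ty":-0.0007,"tz":0.0,"turn":0.0},{"tx":0.004,"ty":-0.0007,"tz":0.0,"turn":0.0},{"tx":0.003,"ty":-0.0006,"tz":0.0,"turn":0.0},{"tx":0.003,"ty":-0.0005,"tz":0.0,"turn":0.0},{"tx":0.003,"ty":-0.0005,"tz":0.0,"turn":0.0},{"tx":0.003,"ty":-0.0005,"tz":0.0,"turn":0.0},{"tx":0.002,"ty":-0.0004,"tz":0.0,"turn":0.0},{"tx":0.002,"ty":-0.0004,"tz":0.0,"turn":0.0},{"tx":0.002,"ty":-0.0003,"tz":0.0,"turn":0.0},{"tx":0.0005,"ty":-0.0001,"tz":0.0,"turn":0.0}])

```text
time_s: 5.65
ee_pos: [0.4903, 0.0548, 0.1003]
tcp_rot: [3.142, 0.0, 2.967]
ft_force: [-0.0, 0.2, 0.4]
gripper_width: 0.0856
finger_force: 0.5
```

```bash
cat > f3.py <<'E'
# joint fit top+side; arg: green z
import sys,pickle
from plant import *
from h import *
gz=float(sys.argv[1]) if len(sys.argv)>1 else .062
o=get_obs();print(round(o['time_s'],2),np.round(o['ee_pos'],4),np.round(o['ft_force'],2))
d={n:capture(n) for n in('top','side')};pickle.dump(d,open("d3.pkl","wb"))
for cams in(['top'],['side'],['top','side']):
    M={n:{k:biggest(cmask(d[n]['color'],k)).astype(np.float32) for k in'gb'} for n in cams}
    A={}
    for n in cams: # ignore dark gripper/arm pixels
        v=d[n]['color'].max(2); A[n]=1-cv2.dilate((v<40).astype(np.uint8),np.ones((3,3)))*1.
    fg=lambda p:sum((A[n]*(down(hull(box(p,.156,.104,gz+.05,gz+.062),d[n]))-M[n]['g'])**2).sum() for n in cams)
    g,e=fit(fg,[.5515,.045,1.37],[.008,.008,.06])
    G={n:hull(box(g,.156,.104,gz+.05,gz+.062),d[n])|hull(box(g,.150,.098,gz+.008,gz+.05),d[n]) for n in cams}
    fb=lambda p:sum((A[n]*(down(hull(box(p,.156,.104,.05,.062),d[n])*(1-G[n]))-M[n]['b'])**2).sum() for n in cams)
    b,e2=fit(fb,[.5496,.028,1.396],[.005,.005,.05])
    cs,s=np.cos(b[2]),np.sin(b[2]);dd=g[:2]-b[:2]
    print(cams,'g',np.round(g,4),round(e),'b',np.round(b,4),round(e2),'rel',np.round([cs*dd[0]+s*dd[1],-s*dd[0]+cs*dd[1],g[2]-b[2]],4))
cv2.imwrite("pics/t3.png",np.hstack([d['top']['color'][150:310,130:330,::-1],d['side']['color'][150:310,200:400,::-1]]).repeat(2,0).repeat(2,1))
E
python3 f3.py
```

```text
5.65 [0.4903 0.0548 0.1003] [-0.04  0.22  0.41]
['top'] g [0.5526 0.0463 1.3792] 3712 b [0.5525 0.0278 1.3646] 14 rel [0.0181 0.0038 0.0145]
['side'] g [ 0.5178 -0.1528  2.4272] 3812 b [0.5487 0.0274 1.4417] 1181 rel [-0.1827  0.0074  0.9855]
['top', 'side'] g [0.5425 0.0448 1.5053] 8428 b [0.5478 0.0276 1.4442] 252 rel [0.0164 0.0074 0.0611]
```

View pics/t3.png

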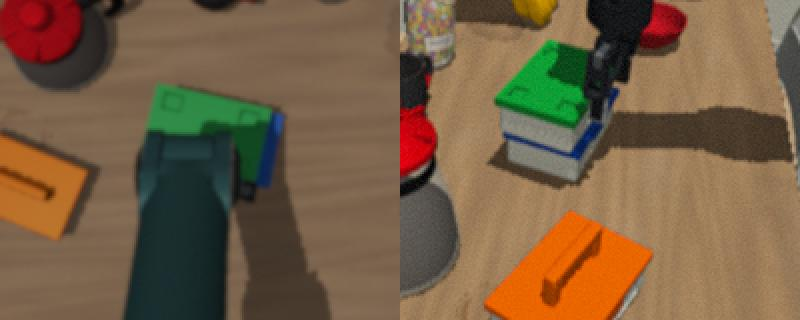

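Emit:
servo_tool(deltas=[{"tx":-0.02,"ty":0.0035,"tz":0.0,"turn":0.0},{"tx":0.0,"ty":0.0,"tz":0.05,"turn":0.0},{"tx":0.0,"ty":0.0,"tz":0.05,"turn":-0.1},{"tx":0.01,"ty":0.02,"tz":0.05,"turn":-0.18},{"tx":0.01,"ty":0.03,"tz":0.0,"turn":-0.18},{"tx":0.02,"ty":0.03,"tz":0.0,"turn":-0.18},{"tx":0.02,"ty":0.03,"tz":0.0,"turn":-0.18},{"tx":0.02,"ty":0.03,"tz":0.0,"turn":-0.18},{"tx":0.01,"ty":0.02,"tz":0.0,"turn":-0.18},{"tx":0.01,"ty":0.02,"tz":0.0,"turn":-0.18}], jaw=0.6)

```text
time_s: 7.0
ee_pos: [0.5707, 0.2393, 0.2503]
tcp_rot: [3.141, -0.0, 1.601]
ft_force: [0.5, -1.3, -0.5]
gripper_width: 0.0516
finger_force: 0.0
```

Emit:
servo_tool(deltas=[{"tx":0.0,"ty":0.0,"tz":0.0,"turn":-0.18},{"tx":0.0,"ty":0.0,"tz":0.0,"turn":-0.031},{"tx":0.0,"ty":0.0,"tz":0.0,"turn":0.0},{"tx":0.0,"ty":0.0,"tz":0.0,"turn":0.0},{"tx":0.0,"ty":0.0,"tz":0.0,"turn":0.0},{"tx":0.0,"ty":0.0,"tz":0.0,"turn":0.0},{"tx":0.0,"ty":0.0,"tz":0.0,"turn":0.0},{"tx":0.0,"ty":0.0,"tz":0.0,"turn":0.0},{"tx":0.0,"ty":0.0,"tz":0.0,"turn":0.0},{"tx":0.0,"ty":0.0,"tz":0.0,"turn":0.0}])

```text
time_s: 8.25
ee_pos: [0.5701, 0.2383, 0.2503]
tcp_rot: [3.142, 0.0, 1.396]
ft_force: [1.0, 0.4, 0.4]
gripper_width: 0.051
finger_force: 0.0
```

```bash
python3 f3.py;python3 -c "
from plant import *;o=get_obs();print(o['tcp_rot'],o['qpos'],o['gripper_width'])"
```

```text
8.25 [0.5701 0.2383 0.2503] [0.97 0.35 0.43]
['top'] g [0.5577 0.0556 1.2572] 9874 b [0.5545 0.0266 1.335 ] 166 rel [ 0.029   0.0036 -0.0777]
['side'] g [ 0.6937 -0.2104  1.9337] 1809 b [0.548  0.0283 1.4501] 1309 rel [-0.2194 -0.1733  0.4836]
['top', 'side'] g [ 0.7117 -0.2856  2.185 ] 11559 b [0.5487 0.0261 1.4273] 3195 rel [-0.2852 -0.2059  0.7577]
[-3.14157251e+00  5.92756625e-05  1.39577045e+00] [-0.86335105  0.43248472  0.55211004  1.70421471 -0.25234208  1.07649049
 -0.40669635] 0.051491303470850666
```

```bash
python3 - <<'E'
s=open('f3.py').read()
s=s.replace("""    A={}
""","""    A={}
    for n in cams:
        W=cv2.dilate(down(hull(box([.551,.042,1.37],.156,.104,gz+.05,gz+.062),d[n])),np.ones((17,17)))
        h=cv2.cvtColor(d[n]['color'],cv2.COLOR_RGB2HSV)
        M[n]['g']=(cmask(d[n]['color'],'g')*(W>0)*(h[...,0]<86)).astype(np.float32)
""")
open('f3.py','w').write(s)
E
python3 f3.py
```

```text
8.35 [0.5701 0.2383 0.2502] [-0.22 -0.66  0.19]
['top'] g [0.5545 0.0468 1.3625] 26 b [0.5528 0.0267 1.3621] 25 rel [0.02   0.0025 0.0004]
['side'] g [0.5549 0.0464 1.3661] 82 b [0.5513 0.0263 1.4   ] 41 rel [ 0.0204 -0.0001 -0.034 ]
['top', 'side'] g [0.5544 0.0467 1.3604] 111 b [0.5518 0.0268 1.3799] 80 rel [ 0.02    0.0012 -0.0195]
```

View pics/t3.png

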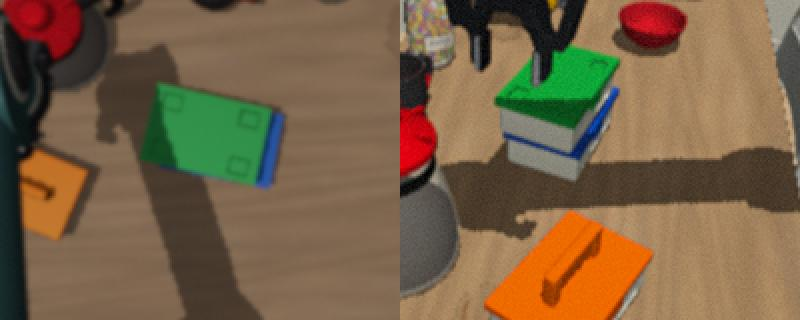

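Emit:
servo_tool(deltas=[{"tx":-0.005,"ty":-0.03,"tz":0.03,"turn":0.0},{"tx":-0.005,"ty":-0.045,"tz":0.03,"turn":0.0},{"tx":-0.005,"ty":-0.045,"tz":0.02,"turn":0.0},{"tx":-0.005,"ty":-0.045,"tz":0.0,"turn":0.0},{"tx":-0.005,"ty":-0.045,"tz":0.0,"turn":0.0},{"tx":-0.005,"ty":-0.03,"tz":0.0,"turn":0.0},{"tx":0.0,"ty":0.0,"tz":0.0,"turn":0.0},{"tx":0.0,"ty":0.0,"tz":0.0,"turn":0.0},{"tx":0.0,"ty":0.0,"tz":0.0,"turn":0.0},{"tx":0.0,"ty":0.0,"tz":0.0,"turn":0.0}])

```text
time_s: 9.7
ee_pos: [0.5402, -0.0007, 0.3301]
tcp_rot: [-3.141, 0.0, 1.397]
ft_force: [0.3, 0.2, 0.6]
gripper_width: 0.0513
finger_force: 0.0
```

```bash
sed -i "s/\[.545,.044,1.31\],\[.01,.01,.1\]/[.554,.047,1.363],[.008,.008,.05]/" f2.py; python3 w.py w4; python3 f2.py
```

```text
9.7 [ 0.5402 -0.0007  0.3301] [-3.1414e+00  2.0000e-04  1.3974e+00] [0.28 0.21 0.62] 0.0513
green [0.5549 0.0483 1.3604] 90.43359375 11855.0
blue [0.5505 0.0291 1.4017] 4.23828125 36.0
rel [ 0.0197 -0.0011 -0.0413]
orange [0.49   0.3334 1.0038] 1100.0 1100.0
```

View pics/w4.png

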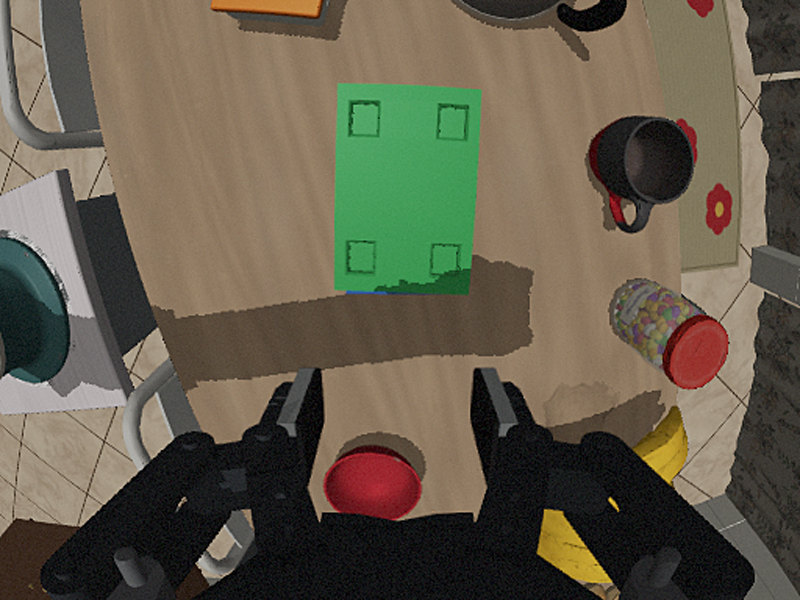

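Blue hasn't moved. Green is now at rel (20, -1, -0.04). Next is the end push, with two fingers 51 mm apart against the +x end.

Emit:
servo_tool(deltas=[{"tx":0.008,"ty":0.03,"tz":0.0,"turn":0.0},{"tx":0.008,"ty":0.045,"tz":0.0,"turn":0.0},{"tx":0.008,"ty":0.045,"tz":0.0,"turn":0.0},{"tx":0.008,"ty":0.0355,"tz":-0.02,"turn":0.0},{"tx":0.0,"ty":0.0,"tz":-0.045,"turn":0.0},{"tx":0.0,"ty":0.0,"tz":-0.05,"turn":0.0},{"tx":0.0,"ty":0.0,"tz":-0.05,"turn":0.0},{"tx":0.0,"ty":0.0,"tz":-0.04,"turn":0.0},{"tx":0.0,"ty":0.0,"tz":-0.027,"turn":0.0},{"tx":0.0,"ty":0.0,"tz":0.0,"turn":0.0}])

```text
time_s: 11.0
ee_pos: [0.5705, 0.1537, 0.0962]
tcp_rot: [-3.138, 0.003, 1.396]
ft_force: [-0.6, -0.3, 0.8]
gripper_width: 0.0514
finger_force: 0.0
```

Emit:
servo_tool(deltas=[{"tx":-0.0008,"ty":-0.0045,"tz":0.0,"turn":0.0},{"tx":-0.0008,"ty":-0.0045,"tz":0.0,"turn":0.0},{"tx":-0.0008,"ty":-0.0045,"tz":0.0,"turn":0.0},{"tx":-0.0007,"ty":-0.004,"tz":0.0,"turn":0.0},{"tx":-0.0007,"ty":-0.004,"tz":0.0,"turn":0.0},{"tx":-0.0007,"ty":-0.004,"tz":0.0,"turn":0.0},{"tx":-0.0006,"ty":-0.0035,"tz":0.0,"turn":0.0},{"tx":-0.0005,"ty":-0.003,"tz":0.0,"turn":0.0},{"tx":-0.0004,"ty":-0.002,"tz":0.0,"turn":0.0},{"tx":0.0,"ty":0.0,"tz":0.0,"turn":0.0}])

```text
time_s: 12.25
ee_pos: [0.5663, 0.1194, 0.0983]
tcp_rot: [3.141, 0.0, 1.396]
ft_force: [1.0, 1.6, 1.2]
gripper_width: 0.0512
finger_force: 1.1
```

```bash
sed -i "s/\[.551,.042,1.37\]/[.550,.030,1.39]/;s/\[.5515,.045,1.37\]/[.55,.03,1.39]/" f3.py; python3 f3.py .062; python3 f3.py .056
```

```text
12.25 [0.5663 0.1194 0.0983] [0.98 1.64 1.18]
['top'] g [0.5543 0.0293 1.3884] 46 b [0.56   0.0277 1.3903] 14 rel [ 0.0006  0.0059 -0.0018]
['side'] g [0.555  0.0291 1.4021] 78 b [0.5511 0.0262 1.4112] 31 rel [ 0.0035 -0.0034 -0.0092]
['top', 'side'] g [0.5541 0.0294 1.4001] 128 b [0.5536 0.0268 1.3899] 105 rel [ 0.0026 -0.      0.0102]
12.35 [0.5662 0.1194 0.0982] [1.54 2.95 1.03]
['top'] g [0.5546 0.0293 1.3931] 38 b [0.56   0.0277 1.3903] 14 rel [0.0006 0.0056 0.0028]
['side'] g [0.556  0.0207 1.3981] 75 b [0.551  0.0262 1.4084] 28 rel [-0.0046 -0.0058 -0.0103]
['top', 'side'] g [0.5545 0.0267 1.3917] 200 b [0.5537 0.0254 1.392 ] 163 rel [ 0.0014 -0.0006 -0.0003]
```

View pics/t3.png

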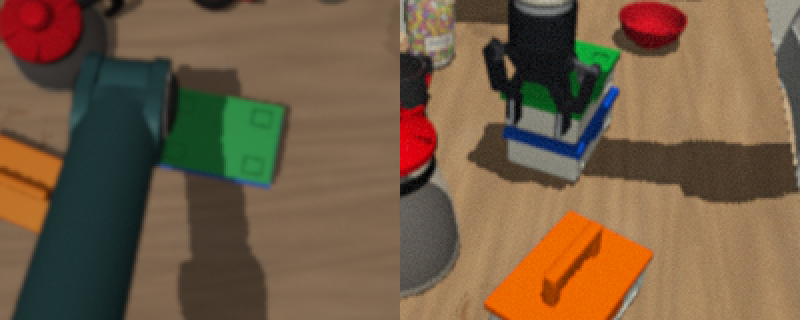

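Green is still riding on the lid: x is about +3 mm, y about -4 mm, and yaw is now square. I'll push the last of x here, then nudge from the far side toward +y.

Emit:
servo_tool(deltas=[{"tx":-0.0002,"ty":-0.001,"tz":0.0,"turn":0.0},{"tx":-0.0002,"ty":-0.001,"tz":0.0,"turn":0.0},{"tx":-0.0002,"ty":-0.0012,"tz":0.0,"turn":0.0},{"tx":0.0,"ty":0.0,"tz":0.0,"turn":0.0},{"tx":0.003,"ty":0.02,"tz":0.0,"turn":0.0},{"tx":0.0,"ty":0.005,"tz":0.04,"turn":0.0},{"tx":0.0,"ty":0.0,"tz":0.05,"turn":0.18},{"tx":0.015,"ty":-0.02,"tz":0.05,"turn":0.18},{"tx":0.015,"ty":-0.03,"tz":0.0,"turn":0.18},{"tx":0.015,"ty":-0.03,"tz":0.0,"turn":0.18}])

```text
time_s: 13.7
ee_pos: [0.6144, 0.0628, 0.2394]
tcp_rot: [3.14, 0.0, 2.124]
ft_force: [0.4, 0.2, -0.5]
gripper_width: 0.0513
finger_force: 0.0
```

Emit:
servo_tool(deltas=[{"tx":0.012,"ty":-0.03,"tz":0.0,"turn":0.18},{"tx":0.005,"ty":-0.015,"tz":0.0,"turn":0.18},{"tx":0.0,"ty":0.0,"tz":0.0,"turn":0.18},{"tx":0.0,"ty":0.0,"tz":0.0,"turn":0.18},{"tx":0.0,"ty":0.0,"tz":0.0,"turn":0.131},{"tx":0.0,"ty":0.0,"tz":0.0,"turn":0.0},{"tx":0.0,"ty":0.0,"tz":0.0,"turn":0.0},{"tx":0.0,"ty":0.0,"tz":0.0,"turn":0.0},{"tx":0.0,"ty":0.0,"tz":0.0,"turn":0.0},{"tx":0.0,"ty":0.0,"tz":0.0,"turn":0.0}], jaw=1)

```text
time_s: 14.95
ee_pos: [0.6305, 0.0167, 0.2383]
tcp_rot: [3.142, 0.0, 2.966]
ft_force: [-0.6, -0.4, 0.5]
gripper_width: 0.0856
finger_force: 0.0
```

```bash
sed -i "s/\[.554,.047,1.363\]/[.552,.029,1.395]/" f2.py; python3 w.py w5; for z in .062 .056; do python3 f2.py $z; python3 f3.py $z; done
```

```text
14.95 [0.6305 0.0167 0.2383] [3.1416e+00 1.0000e-04 2.9664e+00] [-0.6  -0.43  0.51] 0.0856
green [0.5537 0.0271 1.3929] 1151.9609375 21003.0
blue [0.549  0.0275 1.3723] 0.0 0.0
rel [ 0.0005 -0.0047  0.0206]
orange [0.4852 0.3024 1.1935] 232.7421875 6146.0
15.0 [0.6304 0.0166 0.2383] [ 0.22 -0.04  0.18]
green [0.5526 0.0274 1.3916] 231.03125 21003.0
blue [0.549  0.0275 1.3723] 0.0 0.0
rel [ 0.0006 -0.0036  0.0193]
orange [0.4852 0.3024 1.1935] 232.7421875 6146.0
15.1 [0.6304 0.0166 0.2383] [0.82 0.44 0.08]Traceback (most recent call last):
  File "f3.py", line 9, in <module>
    M={n:{k:biggest(cmask(d[n]['color'],k)).astype(np.float32) for k in'gb'} for n in cams}
            ~~~~~~~^^^^^^^^^^^^^^^^^^^^^^^^
  File "h.py", line 11, in biggest
    return (l==1+np.argmax(s[1:,4])).astype(np.uint8)
                 ~~~~~~~~~^^^^^^^^^
    return _wrapfunc(a, 'argmax', axis=axis, out=out, **kwds)
    return bound(*args, **kwds)
ValueError: attempt to get argmax of an empty sequence
Traceback (most recent call last):
  File "f3.py", line 9, in <module>
    M={n:{k:biggest(cmask(d[n]['color'],k)).astype(np.float32) for k in'gb'} for n in cams}
            ~~~~~~~^^^^^^^^^^^^^^^^^^^^^^^^
  File "h.py", line 11, in biggest
    return (l==1+np.argmax(s[1:,4])).astype(np.uint8)
                 ~~~~~~~~~^^^^^^^^^
ValueError: attempt to get argmax of an empty sequence
```

```bash
cat > f4.py <<'E'
import pickle
from h import *
o,c=pickle.load(open("w.pkl","rb"))
M=biggest(cmask(c['color'],'g')).astype(np.float32)
f=lambda p:((down(hull(box(p[:3],.156,.104,p[3]+.05,p[3]+.062),c,o))-M)**2).sum()
print(fit(f,[.5526,.0274,1.3916,.058],[.005,.005,.03,.006]))
d=pickle.load(open("d3.pkl","rb"))
for n in d: 
    m=cmask(d[n]['color'],'b'); print(n,m.sum())
E
python3 f4.py
```

```text
(array([0.55250928, 0.02745413, 1.39425858, 0.05419035]), np.float64(112.25390625))
top 0
side 377
```

Run:
```python
import pickle,cv2,numpy as np
d=pickle.load(open("d3.pkl","rb"));o,c=pickle.load(open("w.pkl","rb"))
a=cv2.resize(d['side']['color'][160:260,230:330],(400,400),interpolation=cv2.INTER_CUBIC)
b=cv2.resize(c['color'][0:260,100:360],(400,400),interpolation=cv2.INTER_AREA)
cv2.imwrite('pics/c9.png',np.hstack([a,b])[...,::-1])
```

```text
(no output)
```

View pics/c9.png

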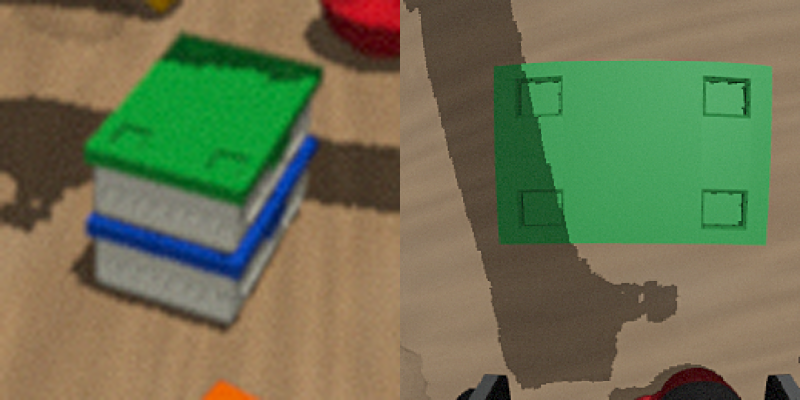

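The feet are down: the green lid is flush over blue, and the free z-fit reads about 0.054. Now for the orange tub.

Emit:
servo_tool(deltas=[{"tx":-0.02,"ty":0.01,"tz":0.02,"turn":-0.17},{"tx":-0.03,"ty":0.02,"tz":0.0,"turn":-0.18},{"tx":-0.03,"ty":0.03,"tz":0.0,"turn":-0.18},{"tx":-0.02,"ty":0.035,"tz":0.0,"turn":-0.18},{"tx":-0.015,"ty":0.035,"tz":0.0,"turn":-0.18},{"tx":-0.01,"ty":0.035,"tz":0.0,"turn":-0.18},{"tx":-0.01,"ty":0.035,"tz":0.0,"turn":-0.18},{"tx":-0.005,"ty":0.035,"tz":0.0,"turn":-0.18},{"tx":-0.003,"ty":0.03,"tz":0.0,"turn":-0.18},{"tx":0.0,"ty":0.02,"tz":0.0,"turn":-0.157}])

```text
time_s: 16.45
ee_pos: [0.4869, 0.3034, 0.2583]
tcp_rot: [-3.141, -0.0, 1.196]
ft_force: [-0.8, -0.3, -0.4]
gripper_width: 0.0853
finger_force: 0.0
```

```bash
cat > f5.py <<'E'
import sys,pickle
from plant import *
from h import *
gz=.056
o=get_obs();print(round(o['time_s'],2),np.round(o['ee_pos'],4),np.round(o['tcp_rot'],4),np.round(o['ft_force'],2),o['gripper_width'])
d={n:capture(n) for n in('top','side')};pickle.dump(d,open("d5.pkl","wb"))
for n in d:
    W=cv2.dilate(down(hull(box([.552,.027,1.394],.156,.104,gz+.05,gz+.062),d[n])),np.ones((13,13)))
    h=cv2.cvtColor(d[n]['color'],cv2.COLOR_RGB2HSV)
    M=(cmask(d[n]['color'],'g')*(W>0)*(h[...,0]<86)).astype(np.float32)
    A=1.-cv2.dilate((d[n]['color'].max(2)<40).astype(np.uint8),np.ones((5,5)))
    f=lambda p:(A*(down(hull(box(p,.156,.104,gz+.05,gz+.062),d[n]))-M)**2).sum()
    g,e=fit(f,[.552,.027,1.394],[.005,.005,.03]);print(n,'green',np.round(g,4),e,M.sum())
    Mb=(cmask(d[n]['color'],'b')*(W>=0)).astype(np.float32)
    print(' blue px',Mb.sum())
E
python3 f5.py
```

```text
16.45 [0.4869 0.3034 0.2583] [-3.1414e+00 -3.0000e-04  1.1962e+00] [-0.75 -0.28 -0.4 ] 0.08532610351352725
top green [0.5521 0.0255 1.3939] 29.08203125 2287.0
 blue px 2.0
side green [0.5525 0.0252 1.4008] 41.171875 1122.0
 blue px 378.0
```

Fixed cameras and wrist agree on the orange-to-green transfer: (+0.065, -0.275), turn +0.196. Descending to grasp.

Emit:
servo_tool(deltas=[{"tx":0.0,"ty":0.0,"tz":-0.03,"turn":0.0},{"tx":0.0,"ty":0.0,"tz":-0.04,"turn":0.0},{"tx":0.0,"ty":-0.001,"tz":-0.04,"turn":0.0},{"tx":0.0,"ty":0.0,"tz":-0.03,"turn":0.0},{"tx":0.0,"ty":0.0,"tz":-0.02,"turn":0.0},{"tx":0.0,"ty":0.0,"tz":-0.01,"turn":0.0},{"tx":0.0,"ty":0.0,"tz":-0.006,"turn":0.0},{"tx":0.0,"ty":0.0,"tz":0.0,"turn":0.0},{"tx":0.0,"ty":0.0,"tz":0.0,"turn":0.0},{"tx":0.0,"ty":0.0,"tz":0.0,"turn":0.0}])

```text
time_s: 17.8
ee_pos: [0.4878, 0.3008, 0.0829]
tcp_rot: [3.141, -0.001, 1.2]
ft_force: [0.1, 0.1, -0.1]
gripper_width: 0.0859
finger_force: 0.0
```

Emit:
servo_tool(deltas=[{"tx":0.0,"ty":0.0,"tz":0.0,"turn":0.0},{"tx":0.0,"ty":0.0,"tz":0.0,"turn":0.0},{"tx":0.0,"ty":0.0,"tz":0.0,"turn":0.0},{"tx":0.0,"ty":0.0,"tz":0.0,"turn":0.0},{"tx":0.0,"ty":0.0,"tz":0.0,"turn":0.0},{"tx":0.0,"ty":0.0,"tz":0.0,"turn":0.0},{"tx":0.0,"ty":0.0,"tz":0.0,"turn":0.0},{"tx":0.0,"ty":0.0,"tz":0.0,"turn":0.0},{"tx":0.0,"ty":0.0,"tz":0.0,"turn":0.0},{"tx":0.0,"ty":0.0,"tz":0.0,"turn":0.0}], jaw=0)

```text
time_s: 19.05
ee_pos: [0.4873, 0.3007, 0.0824]
tcp_rot: [-3.141, 0.0, 1.2]
ft_force: [-2.6, 0.7, 4.3]
gripper_width: 0.013
finger_force: 59.3
```

Emit:
servo_tool(deltas=[{"tx":0.0,"ty":0.0,"tz":0.01,"turn":0.0},{"tx":0.0,"ty":0.0,"tz":0.02,"turn":0.0},{"tx":0.0,"ty":0.0,"tz":0.03,"turn":0.0},{"tx":0.0,"ty":0.0,"tz":0.035,"turn":0.0},{"tx":0.0,"ty":0.0,"tz":0.035,"turn":0.0},{"tx":0.0,"ty":0.0,"tz":0.03,"turn":0.0},{"tx":0.0,"ty":0.0,"tz":0.02,"turn":0.0},{"tx":0.0,"ty":0.0,"tz":0.01,"turn":0.0},{"tx":0.0,"ty":0.0,"tz":0.0,"turn":0.0},{"tx":0.0,"ty":0.0,"tz":0.0,"turn":0.0}])

```text
time_s: 20.3
ee_pos: [0.487, 0.3002, 0.2714]
tcp_rot: [-3.141, 0.002, 1.2]
ft_force: [-0.9, -0.2, -5.0]
gripper_width: 0.013
finger_force: 58.7
```

Emit:
servo_tool(deltas=[{"tx":0.004,"ty":-0.01,"tz":0.0,"turn":0.006},{"tx":0.006,"ty":-0.025,"tz":0.0,"turn":0.02},{"tx":0.008,"ty":-0.035,"tz":0.0,"turn":0.03},{"tx":0.009,"ty":-0.04,"tz":0.0,"turn":0.03},{"tx":0.009,"ty":-0.04,"tz":0.0,"turn":0.03},{"tx":0.009,"ty":-0.04,"tz":0.0,"turn":0.03},{"tx":0.008,"ty":-0.035,"tz":0.0,"turn":0.02},{"tx":0.007,"ty":-0.03,"tz":0.0,"turn":0.02},{"tx":0.005,"ty":-0.02,"tz":0.0,"turn":0.01},{"tx":0.0,"ty":0.0,"tz":0.0,"turn":0.0}])

```text
time_s: 21.55
ee_pos: [0.5524, 0.0224, 0.272]
tcp_rot: [-3.141, 0.002, 1.391]
ft_force: [0.4, 0.3, -4.3]
gripper_width: 0.0132
finger_force: 58.7
```

Emit:
servo_tool(deltas=[{"tx":0.0,"ty":0.0,"tz":-0.01,"turn":0.0},{"tx":0.0,"ty":0.0,"tz":-0.015,"turn":0.0},{"tx":0.0,"ty":0.0,"tz":-0.015,"turn":0.0},{"tx":0.0,"ty":0.0,"tz":-0.01,"turn":0.0},{"tx":0.0,"ty":0.0,"tz":0.0,"turn":0.0},{"tx":0.0,"ty":0.0,"tz":0.0,"turn":0.0},{"tx":0.0,"ty":0.0,"tz":0.0,"turn":0.0},{"tx":0.0,"ty":0.0,"tz":0.0,"turn":0.0},{"tx":0.0,"ty":0.0,"tz":0.0,"turn":0.0},{"tx":0.0,"ty":0.0,"tz":0.0,"turn":0.0}])

```text
time_s: 22.8
ee_pos: [0.5525, 0.0256, 0.2224]
tcp_rot: [3.141, -0.0, 1.396]
ft_force: [-1.1, 0.5, -4.4]
gripper_width: 0.0128
finger_force: 58.7
```

```bash
cat > f6.py <<'E'
# orange held: fit green & orange lids jointly in side camera; orange origin z from TCP
import sys,pickle
from plant import *
from h import *
o=get_obs();oz=o['ee_pos'][2]-.0824
print(round(o['time_s'],2),np.round(o['ee_pos'],4),np.round(o['tcp_rot'],4),np.round(o['ft_force'],2),o['gripper_width'],'oz',round(oz,4))
d={n:capture(n) for n in('side','top')};pickle.dump(d,open("d6.pkl","wb"))
for n in d:
    im=d[n]['color'];M={k:cmask(im,k).astype(np.float32) for k in'go'}
    A=1.-cv2.dilate((im.max(2)<40).astype(np.uint8),np.ones((5,5)))
    W=cv2.dilate(down(hull(box([.552,.0257,1.395],.156,.104,oz+.05,oz+.062),d[n])),np.ones((13,13)))>0
    M['o']*=W
    f=lambda p:(W*A*(down(hull(box(p,.156,.104,oz+.05,oz+.062),d[n]))-M['o'])**2).sum()
    q,e=fit(f,[.552,.0257,1.395],[.005,.005,.03]);print(n,'orange',np.round(q,4),round(e),M['o'].sum())
    H=hull(box(q,.156,.104,oz+.05,oz+.062),d[n])|hull(box(q,.150,.098,oz+.008,oz+.05),d[n])
    Wg=cv2.dilate(down(hull(box([.552,.0257,1.395],.156,.104,.106,.118),d[n])),np.ones((11,11)))>0
    f=lambda p:(Wg*A*(down(hull(box(p,.156,.104,.106,.118),d[n])*(1-H))-M['g'])**2).sum()
    g,e=fit(f,[.552,.0257,1.395],[.005,.005,.03]);print('  green',np.round(g,4),round(e),(M['g']*Wg).sum())
E
python3 f6.py
```

```text
22.8 [0.5525 0.0256 0.2224] [ 3.1414e+00 -1.0000e-04  1.3958e+00] [-1.15  0.55 -4.36] 0.012767752293224228 oz 0.14
side orange [0.5518 0.0248 1.3792] 144 1565.0
  green [0.5533 0.0254 1.4024] 43 832.0
top orange [0.5504 0.0233 1.3831] 2097 485.0
  green [0.5344 0.0269 1.5016] 1508 1784.0
```

Emit:
servo_tool(deltas=[{"tx":0.0004,"ty":0.0,"tz":-0.004,"turn":0.0},{"tx":0.0,"ty":0.0,"tz":-0.004,"turn":0.0},{"tx":0.0,"ty":0.0,"tz":-0.004,"turn":0.0},{"tx":0.0,"ty":0.0,"tz":-0.003,"turn":0.0},{"tx":0.0,"ty":0.0,"tz":-0.003,"turn":0.0},{"tx":0.0,"ty":0.0,"tz":-0.002,"turn":0.0},{"tx":0.0,"ty":0.0,"tz":-0.0015,"turn":0.0},{"tx":0.0,"ty":0.0,"tz":-0.0015,"turn":0.0},{"tx":0.0,"ty":0.0,"tz":-0.001,"turn":0.0},{"tx":0.0,"ty":0.0,"tz":0.0,"turn":0.0}])

```text
time_s: 24.15
ee_pos: [0.5528, 0.0256, 0.1982]
tcp_rot: [-3.142, 0.0, 1.396]
ft_force: [0.7, -0.2, -4.3]
gripper_width: 0.0131
finger_force: 58.7
```

Emit:
servo_tool(deltas=[{"tx":0.0,"ty":0.0,"tz":-0.001,"turn":0.0},{"tx":0.0,"ty":0.0,"tz":-0.001,"turn":0.0},{"tx":0.0,"ty":0.0,"tz":-0.0007,"turn":0.0},{"tx":0.0,"ty":0.0,"tz":-0.0005,"turn":0.0},{"tx":0.0,"ty":0.0,"tz":-0.0004,"turn":0.0},{"tx":0.0,"ty":0.0,"tz":0.0,"turn":0.0},{"tx":0.0,"ty":0.0,"tz":0.0,"turn":0.0},{"tx":0.0,"ty":0.0,"tz":0.0,"turn":0.0},{"tx":0.0,"ty":0.0,"tz":0.0,"turn":0.0},{"tx":0.0,"ty":0.0,"tz":0.0,"turn":0.0}])

```text
time_s: 25.4
ee_pos: [0.5529, 0.0256, 0.1947]
tcp_rot: [3.142, 0.0, 1.396]
ft_force: [-0.5, 0.1, -5.0]
gripper_width: 0.0129
finger_force: 58.8
```

Emit:
servo_tool(deltas=[{"tx":0.0,"ty":0.0,"tz":-0.0003,"turn":0.0},{"tx":0.0,"ty":0.0,"tz":-0.0003,"turn":0.0},{"tx":0.0,"ty":0.0,"tz":-0.0003,"turn":0.0},{"tx":0.0,"ty":0.0,"tz":-0.0003,"turn":0.0},{"tx":0.0,"ty":0.0,"tz":0.0,"turn":0.0},{"tx":0.0,"ty":0.0,"tz":0.0,"turn":0.0},{"tx":0.0,"ty":0.0,"tz":0.0,"turn":0.0},{"tx":0.0,"ty":0.0,"tz":0.0,"turn":0.0},{"tx":0.0,"ty":0.0,"tz":0.0,"turn":0.0},{"tx":0.0,"ty":0.0,"tz":0.0,"turn":0.0}])

```text
time_s: 26.65
ee_pos: [0.5531, 0.0256, 0.1943]
tcp_rot: [3.141, -0.001, 1.396]
ft_force: [-3.3, 0.4, 5.1]
gripper_width: 0.0128
finger_force: 60.0
```

Contact at exactly the seated height (orange origin 0.112). Releasing and lifting straight up.

Emit:
servo_tool(deltas=[{"tx":0.0,"ty":0.0,"tz":0.0003,"turn":0.0},{"tx":0.0,"ty":0.0,"tz":0.0,"turn":0.0},{"tx":0.0,"ty":0.0,"tz":0.0,"turn":0.0},{"tx":0.0,"ty":0.0,"tz":0.0,"turn":0.0},{"tx":0.0,"ty":0.0,"tz":0.0,"turn":0.0},{"tx":0.0,"ty":0.0,"tz":0.0,"turn":0.0},{"tx":0.0,"ty":0.0,"tz":0.0,"turn":0.0},{"tx":0.0,"ty":0.0,"tz":0.0,"turn":0.0},{"tx":0.0,"ty":0.0,"tz":0.0,"turn":0.0},{"tx":0.0,"ty":0.0,"tz":0.0,"turn":0.0}], jaw=1)

```text
time_s: 27.9
ee_pos: [0.5529, 0.0256, 0.1938]
tcp_rot: [3.142, 0.0, 1.396]
ft_force: [-0.1, 0.1, -0.6]
gripper_width: 0.0855
finger_force: 0.0
```

Emit:
servo_tool(deltas=[{"tx":0.0,"ty":0.0,"tz":0.01,"turn":0.0},{"tx":0.0,"ty":0.0,"tz":0.02,"turn":0.0},{"tx":0.0,"ty":0.0,"tz":0.03,"turn":0.0},{"tx":0.0,"ty":0.0,"tz":0.03,"turn":0.0},{"tx":0.0,"ty":-0.02,"tz":0.02,"turn":0.0},{"tx":-0.01,"ty":-0.04,"tz":0.0,"turn":0.0},{"tx":-0.01,"ty":-0.05,"tz":0.0,"turn":0.0},{"tx":-0.01,"ty":-0.04,"tz":0.0,"turn":0.0},{"tx":0.0,"ty":-0.02,"tz":0.0,"turn":0.0},{"tx":0.0,"ty":0.0,"tz":0.0,"turn":0.0}])

```text
time_s: 29.15
ee_pos: [0.5226, -0.1462, 0.3046]
tcp_rot: [3.14, 0.0, 1.392]
ft_force: [0.3, -0.2, 0.4]
gripper_width: 0.0851
finger_force: 0.0
```

Run:
```python
from plant import *
from h import *
o=get_obs();print(o['time_s'],o['ft_force'],o['gripper_width'])
d={n:capture(n) for n in('side','top')}
for n in d:
    im=d[n]['color']; M=biggest(cmask(im,'o')).astype(np.float32)
    f=lambda p:((down(hull(box(p[:3],.156,.104,p[3]+.05,p[3]+.062),d[n])|hull(box(p[:3],.09,.014,p[3]+.086,p[3]+.1),d[n]))-M)**2).sum()
    print(n,fit(f,[.552,.0257,1.395,.112],[.005,.005,.03,.005]),M.sum())
a=cv2.resize(d['side']['color'][120:260,220:360],(400,400),interpolation=cv2.INTER_CUBIC)
b=cv2.resize(d['top']['color'][90:290,140:340],(400,400),interpolation=cv2.INTER_CUBIC)
cv2.imwrite('pics/c10.png',np.hstack([a,b])[...,::-1])
```

```text
29.15 [ 0.30667596 -0.21891565  0.44500027] 0.08513786394646089
side (array([ 2.07981638, -3.03328414, 11.65792007,  0.1712165 ]), np.float64(4022.0)) 4022.0
top (array([0.55259351, 0.02361953, 1.38926729, 0.1177396 ]), np.float64(87.80859375)) 2715.0
```

View pics/c10.png

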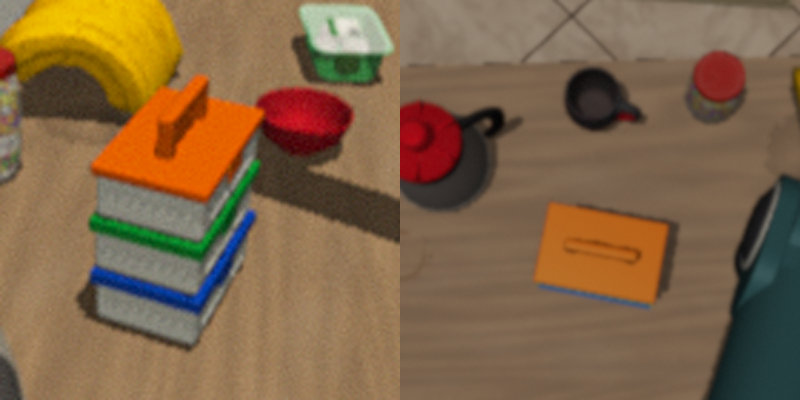

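The picture shows a square stack with orange on green on blue, edges parallel. The contact height matches fully seated feet, and the mug, jar and bowl are undisturbed. Handing in.

```bash
python3 -c "
from plant import *
print(sign_off())"
```

```text
the job is handed in; nothing more can be done
None
```

I handed the job in at about 29 s: the green tub slid home into the blue lid's pockets without being lifted, and the orange tub is seated on top, lengthways the same way. The blue tub moved no more than a few mm, the mug, jar and bowl were not disturbed, and the hand-in returned no verdict.

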